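# Clamp a microfluidic chip with the cam lever

## Robot

A 6-joint arm with a two-finger parallel gripper is mounted at the origin on the work surface. World frame = base frame: x ahead of the robot, y to its left, z up, the work surface at z = 0. Lengths are in mm, angles in rad, forces in N, time in s.
With the tool pointing down it reaches from about 400 to 925 mm from the base axis. Payload 12.5 kg.
Tool frame: the origin (TCP) lies at the centre of the arm's flange, where the gripper is bolted on; the fingertips stand 190 mm ahead of it and the grasp point (between the pads) lies 171 mm ahead of it; z points along the fingers, y is the line along which they close (so a half turn about z gives the same grasp; the last joint's range is limited). The gripper opens to 95 mm and grips with 3 to 60 N. Pads are 20 mm wide; open, the fingers measure 119 mm over their backs; the gripper's body (75 mm by 180 mm) begins 59 mm behind the grasp point.
Start: joints at [-1.261, 0.491, 1.559, -0, 1.092, -0.106], TCP at [252.47, -571.738, 404.761] pointing down, gripper open.
Joint ranges: [-3.1, 3.1], [-0.84, 2.19], [0.05, 2.79], [-1.13, 4.28], [0.06, 2.93], [-2.69, 2.69]. Speed limits (rad/s): [2.22, 2.22, 2.79, 3.14, 3.14, 3.14].

## Interface

Orientations are given as [roll, pitch, yaw] about the fixed x, y, z axes, in that order (R = Rz(yaw) Ry(pitch) Rx(roll)).
In Python, from cell import env, read_camera, search_frame, cut_out gives the robot as it stands. The module is installed in compiled form; this text tells all that it offers.
- The arm moves only by the tool move_arm, never from a script. Its argument "commands" is a list of rows, each a list of 3 entries, a list of its own where there are three numbers: the shift along the world's x, y, z normalised to -1 to 1, where 1 is 0.03 m, then the turn about the world's z normalised to -1 to 1, where 1 is 0.08 rad, then the opening, from -1 (shut) to 1 (fully open), so that 0 is half open. A call has 1 to 20 rows; each row shifts and turns the commanded pose from where the row before left it; what a row does not reach is not made up. A row lasts 1/12 s, in which the tool goes at most 41.7 mm and 7.16 degrees, less where a joint would pass 70% of its speed; a pose out of reach is approached as far as the arm can. A call with a number of a shift or a turn outside -1 to 1 is refused whole. A call with a gripper value outside its range is refused whole. The fingers move at their own pace and stop on an object; the grip force is fixed at half the most. Time passes only in rows, so rows that do not move let the fingers close. It gives the time, the measured TCP pose, the force, the opening and the grip force at its end, in the units of the state.
- env.state(): the state, without advancing time (a new reading comes with each control period).
- read_camera(name): name is "side" or "top"; returns a dict with "image" (420x560x3 uint8, red, green, blue), "fx", "fy", "cx", "cy" (pixels), "rvec" (rotation vector, rad) and "tvec" (3), from world to camera coordinates, as OpenCV has them. Camera axes: x right, y down, z forward; pixel columns grow to the right and rows downward; lengths in mm; the calibration is good to about 2 mm. A picture is of the moment at which its call begins. There is no depth.
- env.job_done(): hands the job in; it is judged then, once.
Trained networks look in a picture, given as the dict that the camera call returned (one of the last four; its "shot" number tells which), for a name from the list of things; names that differ only in an ending like _2 or _b are one class to them, and where a whole thing is asked for, a point or a joint stands for the part that bears it (a point fixed in the world has none). Each returns a list of dicts, best first, with "confidence" (0 to 1); they miss things now and then, are a little off and sometimes report something else, mostly with a low value. They report only what shows in the picture. A call takes as long as a camera call. They do not tell look-alikes from the thing itself.
- search_frame(thing, picture): "at" ([column, row] in pixels, amid what is visible of it).
- cut_out(thing, picture): "region" (420x560 bool, what is visible of it) and "at" ([column, row] in pixels, amid what is visible of it).
The state is a dict: "t": time; "joints": joint angles; "qvel": joint speeds; "tau": joint torques, N m; "eef_pos": TCP position; "tcp_rot": TCP orientation; "ft_force": force on the tool from outside, world axes, zero at the start; "moment": the same for the moment, N m; "opening": opening from 0.0 (shut) to 1.0 (fully open); "grip_force": force on a finger pad.
Only numpy, scipy, OpenCV 4.12 (cv2) and the standard library are available. Lean on these libraries where they do the work, as an engineer would, in place of code of your own. Each camera call takes 0.05 s, during which the arm holds its last target. There are 200 camera calls.

## Task

Lay the chip (the cartridge with the thin tongue, not the plain blank) flat on the two narrow rails of the chip clamp with its tongue under the header and pushed in up to the end stop, and let go of it. Then swing the cam lever up to its highest lift, where the lever stands straight up and the bed presses the chip against the seal, and finish while holding the lever there: it springs back if let go, and beyond upright the bed drops again. Leave the blank and the other things on the bench where they are.

Things in the scene. Friction and masses are not known exactly. Their poses are not given: they have to be found in the camera images.
- chip_grip (a point): Chip: pale grey plastic cartridge flat on the bench, 75 mm long, 35 g: a block 50 long x 28 wide x 12 mm high with a thin tongue 25 long x 22 wide x 6 mm high ahead of it, undersides level. This point: the block's centre, 6 mm above the underside; grip here across the 28 mm. x runs along the chip towards the tongue, z up.
- chip_port (a point): Point on top of the chip's tongue, midway between its two small ports: 39.5 mm ahead of the block's centre along the chip's x, 10.5 mm short of the tongue's tip, 6 mm above the chip's underside. Axes as the chip's.
- chip: The whole chip: origin at the centre of its underside, midway along the 75 mm (12.5 mm ahead of the block's centre). x towards the tongue, z up.
- blank_center (a point): The blank: a plain pale grey block, 75 x 28 x 12 mm, the chip's size but without a tongue; not wanted, stays where it is. Centre of the block.
- clamp: Chip clamp, fixed to the bench: aluminium base plate 140 (x) x 96 (y) x 8 mm. Origin: centre of its underside, on the bench. x: the way the chip is pushed in, towards the header at the far end; y left; z up. The cam lever is on its left side, at y = +70 mm. From x = -70 to +17 mm nothing but the lever stands above 48 mm.
- bed_seat (a point): Where chip_port comes to lie when the chip is seated (tongue tip at the end stop); moves with the bed, axes as the clamp's. At rest 54 mm above the bench, at x = +27, y = 0 of the clamp. The bed rises up to 7 mm.
- rail_mid (a point): Middle of the bed's two steel rails, level with their tops: at rest 48 mm above the bench, clamp x = 0, y = 0. Each rail is 5 mm wide, centred at y = -8 and +8 mm, from x = -38 to +38 mm, where the end stop rises 4 mm above them. Two guide lips beside the tongue's place (x = 18 to 36 mm, 27 mm apart) stand 3 mm above the rails.
- header_mid (a point): Centre of the black header bar, which crosses over the bed on two posts (20 x 12 mm, at y = -32 and +32 mm). It is 20 mm in x (clamp x = 17 to 37 mm), 78 mm in y, and reaches from 64 to 84 mm above the bench; below it hangs the seal.
- seal: White seal block under the header, 14 x 18 mm, spring-backed (4 N per mm, gives up to 6 mm upwards). Origin: centre of its underside, 58 mm above the bench: 4 mm above the top of a seated chip's tongue while the bed is down; at full lift the chip pushes it up about 3 mm, some 13 N.
- cam_lever (a joint): Lever angle, rad. 0 at rest: lever points to the clamp's -x, 20 degrees above level; grows as it swings up and over to +x. 1.222: straight up, cam at its highest lift (bed up 7 mm). Far stop 1.885 (bed about 2 mm lower again). A return spring (0.06 N m at rest, 0.21 upright) takes it back to 0 from anywhere; the knob needs 1 to 5 N.
- lever_knob (a point): Centre of the black barrel knob across the lever's end (24 mm thick round, 24 mm long along the clamp's y, flat ends), 90 mm from the pivot on a 9 mm steel bar; 55 mm above the bench at rest, 114 mm upright. Pinched from above on its flat ends, it turns between the fingers as the lever swings. Axes turn with the lever.
- lever_pivot (a point): Point on the lever's pivot axis in the plane of the knob's swing: clamp x = +27, y = +70 mm, 24 mm above the bench. The pivot axis is the clamp's y; the knob swings in the clamp's x-z plane.
- dish_mid (a point): Bystander: covered clear culture dish, 60 mm across, 14 mm high. Its middle.
- bottle_mid (a point): Bystander: amber bottle, 48 mm across, 95 mm high. Its middle.
- mouse_mid (a point): Bystander: black computer mouse, 104 x 58 x 32 mm. Its middle.
- driver_mid (a point): Bystander: screwdriver lying on the bench, 120 mm long. Its middle.
- forceps_mid (a point): Bystander: flat steel forceps, 115 mm long, lying on the bench. Its middle.
- tip_box_mid (a point): Bystander: pipette tip box with clear lid, 124 x 86 x 72 mm. Its middle.
Mind the look-alikes: they are no part of the job. Leave any orange look-alike of the clamp alone.

How it is judged (in metres and radians):
On the way, in this order (a step that is already met when the one before it is completed fails the run):
1. the chip is seated on the rails under the header, let go, with the lever still down (x of chip_port in the frame of bed_seat between -0.005 and 0.003 m and y of chip_port in the frame of bed_seat between -0.004 and 0.004 m and z of chip_port in the frame of bed_seat between -0.002 and 0.002 m and angle between the x axis of chip_port and the x axis of bed_seat, either way round below 0.12 rad and angle between chip_port's own z axis and vertical below 0.08 rad and contact force between the fingers and chip below 0.1 N and value of joint cam_lever below 0.2 rad), for 0.3 s.
2. the cam lever is at its highest lift and the chip is pressed against the seal (value of joint cam_lever between 1.0717 and 1.3717 rad and contact force between chip and seal above 8 N), for 0.5 s.
At the end, for the whole second after the job is handed in: Fingers on the lever, lever still and within 0.15 rad of upright; chip on the seal with over 8 N, flat on the rails, let go, in line within 0.12 rad, its port at most 5 mm short of or 3 mm past the seat and 4 mm aside; blank within 20 mm, other things within 30 mm of their starts (all of step 2 and x of chip_port in the frame of bed_seat between -0.005 and 0.003 m and y of chip_port in the frame of bed_seat between -0.004 and 0.004 m and z of chip_port in the frame of bed_seat between -0.002 and 0.002 m and angle between the x axis of chip_port and the x axis of bed_seat, either way round below 0.12 rad and angle between chip_port's own z axis and vertical below 0.08 rad and contact force between the fingers and chip below 0.1 N and velocity of joint cam_lever between -0.1 and 0.1 rad/s and contact force between the fingers and clamp above 0.5 N and distance of blank_center from where it was at the start of the episode below 0.02 m and distance of each of dish_mid, bottle_mid, mouse_mid, driver_mid, forceps_mid, tip_box_mid from where it was at the start of the episode below 0.03 m); the arm keeps its last pose, push and grip.
It fails at once if the blank is moved by more than 20 mm (distance of blank_center from where it was at the start of the episode above 0.02 m).
It fails at once if another bystander is moved by more than 30 mm (distance of any of dish_mid, bottle_mid, mouse_mid, driver_mid, forceps_mid, tip_box_mid from where it was at the start of the episode above 0.03 m).
It also fails if it takes over 58 s, if anything falls off the work surface, if the arm or the gripper's body presses on something with over 40 N, if the wrist force passes 120 N, or if a joint passes its speed limit or range.

## Working session

There is one attempt and no reset: what is moved stays moved. The work goes in short steps, Python scripts to look and compute and a tool call to move; the robot and the scene stay as the last step left them, time stands still between calls to the robot, and variables do not carry over. Pictures are saved under pics/ and viewed, at most 10 in all, crops included, and the job is handed in when it is done.

Besides the shell and the picture viewer there is one more tool, called after "Emit:" by a JSON object that holds its "name" and its "arguments". move_arm: Moves the arm, as the interface text tells. Its arguments: {"type":"object","properties":{"commands":{"type":"array","items":{"type":"array"}}},"required":["commands"]}

```bash
mkdir -p pics; cat > h.py <<'E'
from cell import env, read_camera, search_frame, cut_out
import numpy as np, cv2
def P(c):
    R=cv2.Rodrigues(np.array(c["rvec"],float))[0]; t=np.array(c["tvec"],float).reshape(3)
    return R,t
def K(c): return np.array([[c["fx"],0,c["cx"]],[0,c["fy"],c["cy"]],[0,0,1.]])
def ray(c,p):
    R,t=P(c); d=R.T@np.linalg.solve(K(c),[p[0],p[1],1]); return -R.T@t,d/np.linalg.norm(d)
def onz(c,p,z):
    o,d=ray(c,p); return o+d*(z-o[2])/d[2]
def tri(obs):
    A=0;b=0;L=[]
    for c,p in obs:
        o,d=ray(c,p);M=np.eye(3)-np.outer(d,d);A=A+M;b=b+M@o;L.append((o,M))
    x=np.linalg.solve(A,b); return x,max(np.linalg.norm(M@(x-o)) for o,M in L)
def proj(c,X):
    R,t=P(c); v=K(c)@(R@np.array(X,float)+t); return v[:2]/v[2]
E
python3 - <<'E'
from h import *
np.set_printoptions(precision=1,suppress=True)
s=read_camera("side");t=read_camera("top")
for n,c in(("side",s),("top",t)):
    cv2.imwrite(f"pics/{n}0.png",c["image"][:,:,::-1])
    o,d=ray(c,(280,210));print(n,o,d,c["fx"])
    for th in("chip","chip_grip","chip_port","blank_center","clamp","bed_seat","rail_mid","header_mid","seal","lever_knob","lever_pivot"):
        print(th,[(np.round(q["at"],1),round(q["confidence"],2)) for q in search_frame(th,c)][:3])
E
```

```text
side [-332.5 1095.8 1017.5] [ 0.5 -0.6 -0.6] 475.43182495074285
chip []
chip_grip []
chip_port []
blank_center [(array([328.2, 198.1]), 0.47)]
clamp [(array([206.1, 330.4]), 0.75)]
bed_seat [(array([209.4, 325.1]), 0.8)]
rail_mid [(array([209.7, 321.4]), 0.6), (array([261.3, 223.2]), 0.47)]
header_mid [(array([207.9, 332.2]), 0.86), (array([259.9, 226.7]), 0.85)]
seal [(array([339. , 177.4]), 0.58)]
lever_knob [(array([196.5, 340.1]), 0.86), (array([249.9, 235.9]), 0.67)]
lever_pivot [(array([206. , 330.9]), 0.82), (array([257. , 228.9]), 0.62)]
top [ 380.4   96.8 1389.4] [ 0.1 -0.  -1. ] 463.4688270326875
chip [(array([411.7, 211.4]), 0.8), (array([169.1, 249. ]), 0.53)]
chip_grip [(array([411.6, 209. ]), 0.74)]
chip_port [(array([409.4, 211.3]), 0.79)]
blank_center [(array([360.7, 226.7]), 0.77), (array([251.6, 203.3]), 0.29)]
clamp [(array([257.7, 203. ]), 0.85), (array([112. , 262.8]), 0.6)]
bed_seat [(array([109.1, 274.8]), 0.72), (array([257.5, 211.3]), 0.57)]
rail_mid [(array([256.3, 216.6]), 0.63), (array([109.7, 272.5]), 0.52)]
header_mid [(array([111.9, 263.9]), 0.85), (array([252.7, 205.6]), 0.66)]
seal []
lever_knob [(array([ 80.6, 271.9]), 0.57), (array([229.2, 209. ]), 0.5), (array([254.2, 201.7]), 0.19)]
lever_pivot [(array([251.2, 202.5]), 0.76), (array([112.1, 264.5]), 0.7), (array([412.8, 208.8]), 0.38)]
```

View pics/side0.png

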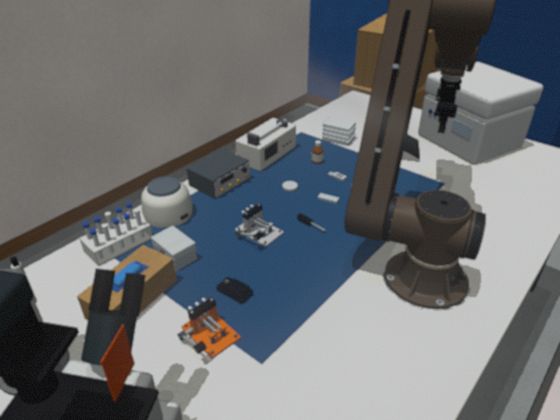

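View pics/top0.png

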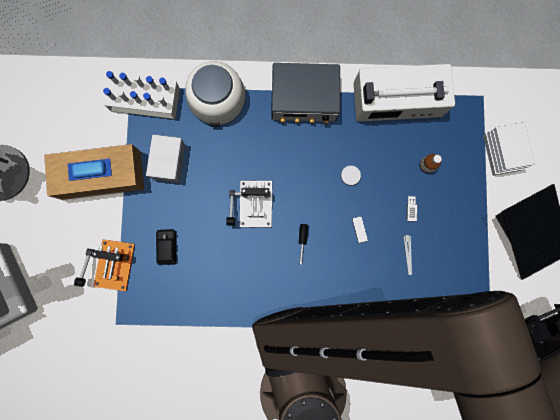

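The top view shows the aluminium clamp at (257,203) and its orange look-alike at (112,263), which stays untouched. There are two pale pieces: (411,209) has dark ports and steps, so it should be the chip, and (360,229) is plain, so it should be the blank. In the side view they are at (337,175) and (328,198). I'll confirm in a crop.

```bash
python3 - <<'E'
from h import *
np.set_printoptions(precision=1,suppress=True)
t=read_camera("top");s=read_camera("side")
def crop(c,u,v,w,h,f): return cv2.resize(c["image"][v-h:v+h,u-w:u+w,::-1],None,fx=f,fy=f,interpolation=cv2.INTER_CUBIC)
a=crop(t,257,206,36,32,5.5);b=crop(t,411,208,36,32,5.5)
c=crop(s,259,226,36,20,5.5);d=crop(s,337,178,36,20,5.5)
cv2.imwrite("pics/crop.png",np.vstack([np.hstack([a,b]),np.hstack([c,d])]))
print(a.shape,c.shape)
for n,c in(("top",t),("side",s)):
  for th in("chip","blank_center","clamp","header_mid","lever_knob"):
    for q in cut_out(th,c)[:2]:
        m=q["region"];v,u=np.nonzero(m); 
        if len(u)<4: continue
        r=cv2.minAreaRect(np.c_[u,v].astype(np.float32))
        print(n,th,np.round(q["at"],1),round(q["confidence"],2),len(u),np.array([u.mean(),v.mean()]),np.round(cv2.boxPoints(r),1).tolist())
print(onz(t,(411.5,208.7),6),onz(t,(257,203),8),onz(s,(337,175),6))
E
```

```text
(352, 396, 3) (220, 396, 3)
top chip [410.9 211.2] 0.49 213 [411.6 209.4] [[407.0, 197.0], [416.0, 197.0], [416.0, 221.0], [407.0, 221.0]]
top blank_center [359.1 229.2] 0.69 266 [359.3 229.5] [[350.6000061035156, 218.5], [360.79998779296875, 215.60000610351562], [367.79998779296875, 240.1999969482422], [357.6000061035156, 243.10000610351562]]
top blank_center [254.5 203.5] 0.55 1714 [252.3 203.9] [[226.0, 180.0], [272.0, 180.0], [272.0, 226.0], [226.0, 226.0]]
top clamp [253.6 201.4] 0.94 1637 [252.6 203.6] [[226.0, 181.0], [271.0, 181.0], [271.0, 226.0], [226.0, 226.0]]
top clamp [112.4 263.2] 0.73 1912 [109.3 265.3] [[72.5, 285.29998779296875], [80.4000015258789, 235.1999969482422], [134.8000030517578, 243.8000030517578], [126.9000015258789, 293.8999938964844]]
top header_mid [255.6 204.7] 0.81 1627 [252.7 203.9] [[227.0, 181.0], [271.0, 181.0], [271.0, 226.0], [227.0, 226.0]]
top header_mid [113.5 265.9] 0.69 1806 [109.8 264.7] [[73.5999984741211, 284.5], [80.9000015258789, 235.8000030517578], [133.89999389648438, 243.6999969482422], [126.5999984741211, 292.3999938964844]]
top le
[... 1027 characters left out ...]
99938964844]]
side header_mid [259.2 227.7] 0.91 1060 [256.8 227. ] [[227.60000610351562, 224.0], [255.89999389648438, 200.10000610351562], [283.1000061035156, 232.3000030517578], [254.89999389648438, 256.29998779296875]]
side header_mid [206. 332.] 0.82 1971 [207.3 329.2] [[167.6999969482422, 322.20001220703125], [208.89999389648438, 292.79998779296875], [240.60000610351562, 337.20001220703125], [199.39999389648438, 366.6000061035156]]
side lever_knob [195.5 338.9] 0.69 334 [192.5 339. ] [[175.5, 332.5], [207.6999969482422, 318.8999938964844], [218.60000610351562, 344.79998779296875], [186.39999389648438, 358.29998779296875]]
[ 538.6 -320.2    6. ] [544.5 145.6   8. ] [ 539.5 -323.     6. ]
```

View pics/crop.png

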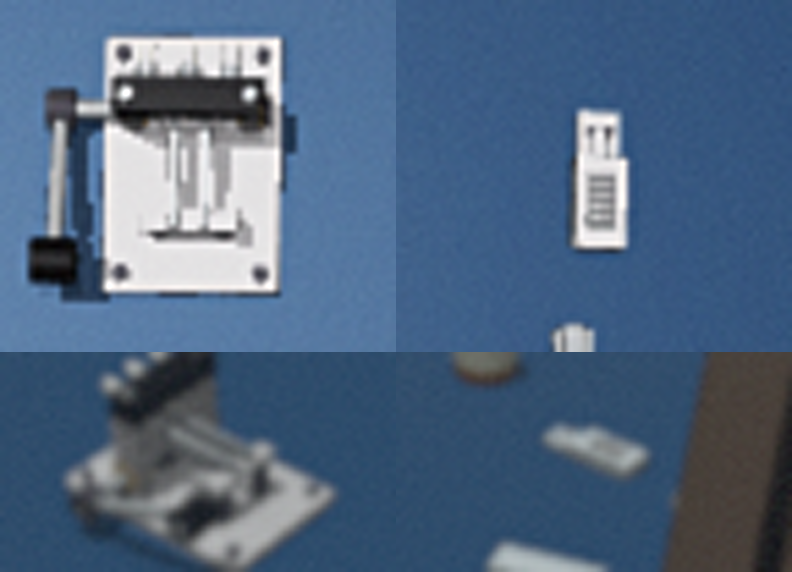

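The crop confirms it. The piece at top (411,209) has a stepped tongue with two ports, pointing up in the image (+x), so it is the chip. The clamp is aluminium, with its header at the far end (+x) and its lever knob at about (230.5,221). Next come the numeric positions.

```bash
python3 - <<'E'
from h import *
np.set_printoptions(precision=1,suppress=True)
t=read_camera("top");s=read_camera("side")
A=lambda p:(221+(p[0]+.5)/5.5-.5,174+(p[1]+.5)/5.5-.5)
B=lambda p:(375+(p[0]-396+.5)/5.5-.5,176+(p[1]+.5)/5.5-.5)
C=lambda p:(223+(p[0]+.5)/5.5-.5,206+(p[1]-352+.5)/5.5-.5)
D=lambda p:(301+(p[0]-396+.5)/5.5-.5,158+(p[1]-352+.5)/5.5-.5)
print("plate",[onz(t,A(p),8) for p in((107,38),(281,38),(281,293),(103,291))])
print("header",[onz(t,A(p),84) for p in((113,77),(265,80),(266,122),(113,117))])
print("knob",onz(t,A((53,261)),60), "rail-front",onz(t,A((176,232)),48),onz(t,A((210,232)),48),"rails far",onz(t,A((178,130)),48),onz(t,A((212,130)),48))
print("block",[onz(t,B(p),12) for p in((577,157),(628,157),(625,249),(572,247))],"tip",[onz(t,B(p),6) for p in((578,110),(620,113))])
print("tri chip",tri([(t,B((601,182))),(s,D((598,449)))]),"knob",tri([(t,A((53,261))),(s,C((205,510)))]),"blank",tri([(t,(359.3,229.5)),(s,(327.8,197.8))]))
# soft-silhouette fit of chip (x,y,yaw)
from scipy.optimize import minimize
def box(x0,x1,w,h): return [(x,y,z) for x in(x0,x1) for y in(-w/2,w/2) for z in(0,h)]
parts=[box(-25,25,28,12),box(25,50,22,6)]
def rend(c,q,u0,v0,w,h,S=8):
    im=np.zeros((h*S,w*S),np.uint8);cy,sy=np.cos(q[2]),np.sin(q[2])
    for b in parts:
        X=[(q[0]+cy*x-sy*y,q[1]+sy*x+cy*y,z) for x,y,z in b]
        p=np.array([proj(c,x) for x in X]);p=((p-[u0,v0]+.5)*S-.5)
        cv2.fillConvexPoly(im,np.round(cv2.convexHull(p.astype(np.float32))*16).astype(int),255,shift=4)
    return cv2.resize(im,(w,h),interpolation=cv2.INTER_AREA)/255.
for n,c,(u0,v0,w,h) in(("top",t,(398,190,28,38)),("side",s,(322,165,32,24))):
    I=c["image"][v0:v0+h,u0:u0+w].astype(float)[:,:,0]
    if n=="top": I=I[:35];h=35
    bg=np.median(I);a=np.clip((I-bg)/(np.percentile(I,97)-bg),0,1);
    f=lambda q:((cv2.GaussianBlur(rend(c,[q[0],q[1],q[2]/50],u0,v0,w,h),(0,0),.6)-a)**2).sum()
    r=min((minimize(f,[527+dx,-321+dy,0],method="Nelder-Mead",options=dict(initial_simplex=[[527+dx,-321+dy,0],[532+dx,-321,0],[527,-316+dy,0],[527,-321,4]])) for dx in(-3,3) for dy in(-3,3)),key=lambda r:r.fun)
    print(n,r.x[:2],round(r.x[2]/50,3),r.fun)
print(env.state()["tcp_rot"])
E
```

```text
plate [array([611.5, 198.5,   8. ]), array([613.9, 103.2,   8. ]), array([473.8,  99.8,   8. ]), array([472.7, 196.3,   8. ])]
header [array([578.5, 189.2,  84. ]), array([578.8, 110.6,  84. ]), array([556.9, 109.5,  84. ]), array([557.6, 188.5,  84. ])]
knob [484.3 219.1  60. ] rail-front [502.1 155.9  48. ] [502.5 138.   48. ] rails far [556.4 156.4  48. ] [556.8 138.4  48. ]
block [array([ 551.4, -306.5,   12. ]), array([ 552.1, -334.5,   12. ]), array([ 501.6, -332.2,   12. ]), array([ 502.1, -303.3,   12. ])] tip [array([ 578.2, -309. ,    6. ]), array([ 577.1, -332.2,    6. ])]
tri chip (array([ 538.1, -321.7,    6. ]), np.float64(0.7837370484221994)) knob (array([481.6, 217. ,  61.5]), np.float64(3.1783650831830013)) blank (array([ 472.4, -162.1,    7.8]), np.float64(0.3591273415346312))
top [ 528.2 -320.4] -0.009 25.448080844824418
side [ 531.1 -324.4] -0.002 2.8397073258492007
[3.1 0.  0.4]
```

```bash
python3 -c "
from h import *
s=env.state();print(s['t'],s['eef_pos'],s['tcp_rot'],s['opening'])"
```

```text
1.9 [ 252.49436332 -571.72339817  404.75532361] [3.14150010e+00 3.20369930e-05 4.15872417e-01] 1.0006941492836121
```

Emit:
{"name": "move_arm", "arguments": {"commands": [[[0.9,0.8,0],0,1],[[0.9,0.8,0],0,1],[[0.9,0.8,0],0,1],[[0.9,0.8,0],0,1],[[0.9,0.8,0],0,1],[[0.9,0.8,0],0,1],[[0.9,0.8,0],0,1],[[0.9,0.8,0],0,1],[[0.9,0.8,-0.5],0,1],[[0.9,0.8,-0.5],0,1],[[0,0,0],0,1]]}}

```text
t: 2.82
eef_pos: [525.6, -327.7, 372.2]
tcp_rot: [-3.139, 0.001, 0.42]
ft_force: [-0.5, -1.1, -0.7]
opening: 1.002
grip_force: 0.0
```

Emit:
{"name": "move_arm", "arguments": {"commands": [[[0.1,0.2,-1],-1,1],[[0,0,-1],-1,1],[[0,0,-1],-1,1],[[0,0,-1],-1,1],[[0,0,-0.6],-1,1],[[0,0,-0.4],-0.25,1],[[0,0,0],0,1]]}}

```text
t: 3.4
eef_pos: [525.1, -325.7, 222.6]
tcp_rot: [-3.14, 0.003, -0.004]
ft_force: [0.1, 0.1, 0.8]
opening: 1.002
grip_force: 0.0
```

```bash
python3 - <<'E'
from h import *
t=read_camera("top");s=read_camera("side")
def crop(c,u,v,w,h,f): return cv2.resize(c["image"][v-h:v+h,u-w:u+w,::-1],None,fx=f,fy=f,interpolation=cv2.INTER_CUBIC)
cv2.imwrite("pics/pre.png",np.hstack([crop(t,411,208,32,40,6),crop(s,337,160,32,40,6)]))
print(env.state()["eef_pos"])
E
```

```text
[ 525.63663645 -326.03363904  225.32347193]
```

View pics/pre.png

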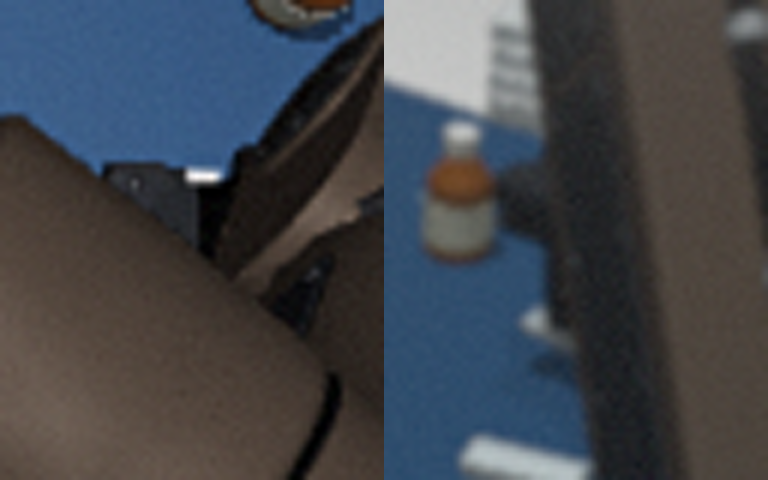

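The arm hides most of the chip; only the tongue tip shows, at top (412,198), beyond the gripper where it should be. I'll shift slightly and descend.

Emit:
{"name": "move_arm", "arguments": {"commands": [[[0.1,0.17,-0.3],0,1],[[0,0,-0.4],0,1],[[0,0,-0.37],0,1],[[0,0,0],0,1],[[0,0,0],0,1]]}}

```text
t: 3.92
eef_pos: [528.4, -320.5, 191.8]
tcp_rot: [-3.141, 0.001, -0.004]
ft_force: [-0.2, 0.7, 0.2]
opening: 1.0
grip_force: 0.0
```

Emit:
{"name": "move_arm", "arguments": {"commands": [[[0,0,0.05],0,0],[[0,0,0],0,-0.6],[[0,0,0],0,-1],[[0,0,0],0,-1],[[0,0,0],0,-1],[[0,0,0],0,-1],[[0,0,0],0,-1],[[0,0,0],0,-1],[[0,0,0],0,-1],[[0,0,0],0,-1]]}}

```text
t: 4.75
eef_pos: [528.5, -320.6, 194.2]
tcp_rot: [3.142, 0.0, -0.004]
ft_force: [0.7, -0.3, 0.4]
opening: 0.357
grip_force: 0.0
```

Emit:
{"name": "move_arm", "arguments": {"commands": [[[0,0,0],0,-1],[[0,0,0],0,-1],[[0,0,0],0,-1],[[0,0,0],0,-1],[[0,0,0],0,-1]]}}

```text
t: 5.17
eef_pos: [528.5, -320.6, 194.1]
tcp_rot: [3.142, 0.0, -0.004]
ft_force: [0.3, 0.1, 0.2]
opening: 0.289
grip_force: 30.0
```

Emit:
{"name": "move_arm", "arguments": {"commands": [[[0,0,0.7],0,-1],[[0,0,1],0,-1],[[0,0.5,1],0,-1],[[0,1,0.9],0,-1],[[-0.1,1,0.4],0,-1],[[-0.1,1,0],0,-1],[[-0.1,1,0],0,-1],[[-0.1,1,0],0,-1],[[-0.1,1,0],0,-1],[[-0.1,1,0],0,-1],[[-0.1,1,0],0,-1],[[-0.1,1,0],0,-1],[[-0.1,1,0],0,-1],[[-0.1,1,0],0,-1],[[-0.1,1,0],0,-1],[[-0.1,1,0],0,-1],[[-0.1,1,0],0,-1],[[0,1,0],0,-1],[[0,0.13,0],0,-1],[[0,0,0],0,-1]]}}

```text
t: 6.83
eef_pos: [489.2, 149.6, 314.1]
tcp_rot: [3.142, -0.0, -0.001]
ft_force: [-1.5, 1.6, -0.5]
opening: 0.292
grip_force: 30.0
```

```bash
python3 - <<'E'
from h import *
np.set_printoptions(precision=1,suppress=True)
t=read_camera("top");s=read_camera("side");e=env.state();print(e["eef_pos"],e["tcp_rot"])
p=e["eef_pos"]
for n,c in(("top",t),("side",s)):
    print(n,proj(c,[p[0]+50,p[1],p[2]-193+3]))
def crop(c,u,v,w,h,f): return cv2.resize(c["image"][v-h:v+h,u-w:u+w,::-1],None,fx=f,fy=f,interpolation=cv2.INTER_CUBIC)
cv2.imwrite("pics/carry.png",np.hstack([crop(t,257,206,36,40,5.5),crop(s,259,216,36,40,5.5)]))
E
```

```text
[489.4 147.9 314.1] [ 3.1  0.  -0. ]
top [254.7 199.8]
side [259.2 202.2]
```

View pics/carry.png

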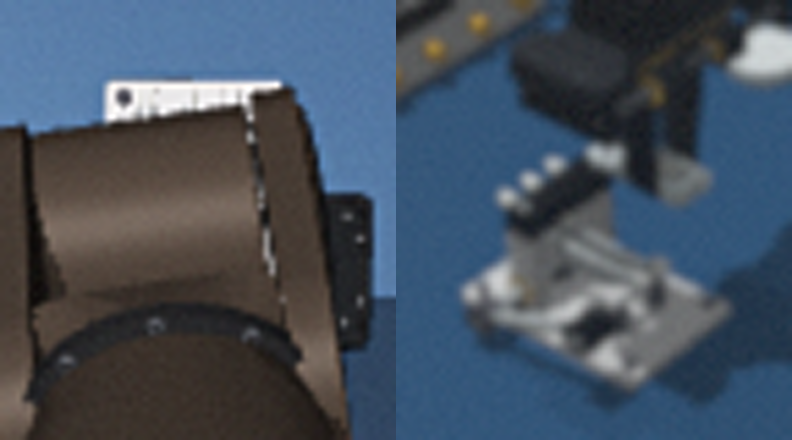

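The side view shows the chip held level, tongue ahead, with the tip near (258,203) where the TCP predicts it (259,202). I'll refine the clamp's y from the first top picture, then lower.

```bash
python3 - <<'E'
from h import *
np.set_printoptions(precision=0,suppress=True,linewidth=220)
t=read_camera("top")
I=cv2.imread("pics/top0.png",0).astype(float)
def edge(v,us,z,lab):
    r=np.mean([I[k] for k in v],0)
    y=[round(onz(t,(u,np.mean(v)),z)[1],1) for u in us]
    print(lab,list(zip(y,r[us].astype(int))))
edge([190,191,192],range(236,274),84,"hdr")
edge([202,204,206,208,210],range(240,270),48,"rails")
edge([219,220,221],range(236,274),8,"plate")
E
```

```text
hdr [(np.float64(203.4), np.int64(122)), (np.float64(200.6), np.int64(122)), (np.float64(197.8), np.int64(125)), (np.float64(194.9), np.int64(132)), (np.float64(192.1), np.int64(191)), (np.float64(189.3), np.int64(104)), (np.float64(186.4), np.int64(107)), (np.float64(183.6), np.int64(195)), (np.float64(180.7), np.int64(166)), (np.float64(177.9), np.int64(72)), (np.float64(175.1), np.int64(52)), (np.float64(172.2), np.int64(56)), (np.float64(169.4), np.int64(58)), (np.float64(166.5), np.int64(56)), (np.float64(163.7), np.int64(55)), (np.float64(160.9), np.int64(54)), (np.float64(158.0), np.int64(54)), (np.float64(155.2), np.int64(56)), (np.float64(152.3), np.int64(55)), (np.float64(149.5), np.int64(53)), (np.float64(146.7), np.int64(55)), (np.float64(143.8), np.int64(54)), (np.float64(141.0), np.int64(53)), (np.float64(138.1), np.int64(52)), (np.float64(135.3), np.int64(52)), (np.float64(132.5), np.int64(54)), (np.float64(129.6), np.int64(51)), (np.float64(126.8), np.int64(50)), (np.float64(123.9), np.int64(58)), (np.float64(121.1), np.int64(146)), (np.float64(118.2), np.int64(202)),
[... 2006 characters left out ...]
), np.int64(227)), (np.float64(150.1), np.int64(227)), (np.float64(147.1), np.int64(227)), (np.float64(144.1), np.int64(226)), (np.float64(141.1), np.int64(226)), (np.float64(138.2), np.int64(227)), (np.float64(135.2), np.int64(226)), (np.float64(132.2), np.int64(227)), (np.float64(129.2), np.int64(227)), (np.float64(126.2), np.int64(228)), (np.float64(123.2), np.int64(227)), (np.float64(120.2), np.int64(227)), (np.float64(117.3), np.int64(229)), (np.float64(114.3), np.int64(228)), (np.float64(111.3), np.int64(226)), (np.float64(108.3), np.int64(230)), (np.float64(105.3), np.int64(233)), (np.float64(102.3), np.int64(164)), (np.float64(99.3), np.int64(113)), (np.float64(96.3), np.int64(112))]
```

Emit:
{"name": "move_arm", "arguments": {"commands": [[[0,0.02,-1],0,-1],[[0,0,-0.6],0,-1],[[0,0,0],0,-1],[[0,0,0],0,-1]]}}

```text
t: 7.32
eef_pos: [489.7, 147.9, 265.9]
tcp_rot: [3.141, 0.002, -0.006]
ft_force: [-0.1, -0.2, 0.3]
opening: 0.289
grip_force: 30.0
```

Emit:
{"name": "move_arm", "arguments": {"commands": [[[0,0.05,-0.4],0.1,-1],[[0,0,-0.34],0.1,-1],[[0,0,0],0,-1],[[0,0,0],0,-1]]}}

```text
t: 7.65
eef_pos: [489.6, 150.1, 244.3]
tcp_rot: [3.141, 0.0, 0.011]
ft_force: [0.7, 0.5, -0.3]
opening: 0.29
grip_force: 30.0
```

```bash
python3 - <<'E'
from h import *
s=read_camera("side");print(env.state()["eef_pos"],env.state()["tcp_rot"])
cv2.imwrite("pics/low.png",cv2.resize(s["image"][176:256,209:309,::-1],None,fx=7,fy=7,interpolation=cv2.INTER_CUBIC))
E
```

```text
[489.6611493  150.1772473  244.49754896] [ 3.14154428e+00 -3.34134869e-04  1.13666782e-02]
```

View pics/low.png

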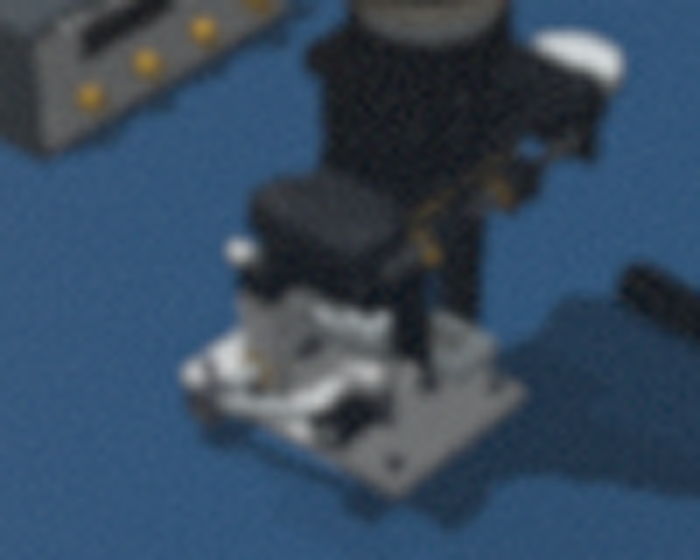

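The chip sits over the rails with its tongue at the header opening, around crop (350,320), and the gripper body clears the header. I'll slide it in at 2 mm clearance.

Emit:
{"name": "move_arm", "arguments": {"commands": [[[0.3,-0.01,0],0,-1],[[0.4,0,0],0,-1],[[0.3,0,-0.02],0,-1],[[0.1,0,0],0,-1],[[0,0,0],0,-1],[[0,0,0],0,-1]]}}

```text
t: 8.2
eef_pos: [522.3, 150.0, 243.3]
tcp_rot: [3.141, 0.0, 0.012]
ft_force: [-0.6, -0.1, 0.5]
opening: 0.292
grip_force: 30.0
```

Clear so far. I'll lower onto the rails and push in small steps.

Emit:
{"name": "move_arm", "arguments": {"commands": [[[0.05,-0.01,-0.03],0,-1],[[0.05,0,0],0,-1],[[0.05,0,0],0,-1],[[0,0,0],0,-1],[[0,0,0],0,-1]]}}

```text
t: 8.62
eef_pos: [527.0, 149.8, 242.5]
tcp_rot: [3.142, -0.0, 0.012]
ft_force: [0.1, -0.2, 0.3]
opening: 0.291
grip_force: 30.0
```

Emit:
{"name": "move_arm", "arguments": {"commands": [[[0.05,0,-0.02],0,-1],[[0.04,0,0],0,-1],[[0,0,0],0,-1],[[0,0,0],0,-1]]}}

```text
t: 8.95
eef_pos: [529.5, 149.8, 242.0]
tcp_rot: [3.141, 0.0, 0.012]
ft_force: [-1.5, -0.2, 3.5]
opening: 0.292
grip_force: 30.0
```

Emit:
{"name": "move_arm", "arguments": {"commands": [[[0.04,0,0.01],0,-1],[[0,0,0],0,-1],[[0,0,0],0,-1]]}}

```text
t: 9.2
eef_pos: [531.1, 149.7, 242.1]
tcp_rot: [3.142, -0.0, 0.012]
ft_force: [0.9, -0.0, 0.2]
opening: 0.289
grip_force: 30.0
```

Emit:
{"name": "move_arm", "arguments": {"commands": [[[0.04,0,0],0,-1],[[0,0,0],0,-1],[[0.04,0,0],0,-1],[[0,0,0],0,-1],[[0,0,0],0,-1]]}}

```text
t: 9.62
eef_pos: [532.9, 149.8, 242.1]
tcp_rot: [3.141, 0.001, 0.012]
ft_force: [-5.2, 0.2, 3.0]
opening: 0.29
grip_force: 30.0
```

Emit:
{"name": "move_arm", "arguments": {"commands": [[[0.04,0,0],0,-1],[[0,0,0],0,-1],[[0,0,0],0,-1]]}}

```text
t: 9.87
eef_pos: [533.5, 149.8, 242.0]
tcp_rot: [3.141, 0.004, 0.012]
ft_force: [-9.3, 0.4, 6.0]
opening: 0.293
grip_force: 30.0
```

Emit:
{"name": "move_arm", "arguments": {"commands": [[[-0.02,0,0.01],0,-1],[[0,0,0],0,-0.3],[[0,0,0],0,0],[[0,0,0],0,0],[[0,0,0],0,0],[[0,0,0],0,0]]}}

```text
t: 10.37
eef_pos: [534.1, 149.8, 242.5]
tcp_rot: [3.142, -0.001, 0.012]
ft_force: [-0.1, 0.4, -0.6]
opening: 0.492
grip_force: 0.0
```

Emit:
{"name": "move_arm", "arguments": {"commands": [[[0,0,0.3],0,0],[[0,0,0.8],0,0],[[0,0,1],0,0],[[-0.3,0,1],0,0],[[-1,0,0.5],0,0],[[-1,0,0],0,0],[[-1,0,0],0,0],[[-1,0,0],0,0],[[-1,0,0],0,0],[[0,0,0],0,0]]}}

```text
t: 11.2
eef_pos: [370.5, 149.5, 351.0]
tcp_rot: [3.141, 0.002, 0.013]
ft_force: [1.4, -0.2, 1.1]
opening: 0.5
grip_force: 0.0
```

```bash
python3 - <<'E'
from h import *
s=read_camera("side");t=read_camera("top");print(env.state()["eef_pos"])
f=lambda c,u,v:cv2.resize(c["image"][v-36:v+36,u-36:u+36,::-1],None,fx=5.5,fy=5.5,interpolation=cv2.INTER_CUBIC)
cv2.imwrite("pics/seat.png",np.hstack([f(t,250,203),f(s,256,225)]))
E
```

```text
[374.50534419 149.85207126 351.38187077]
```

View pics/seat.png

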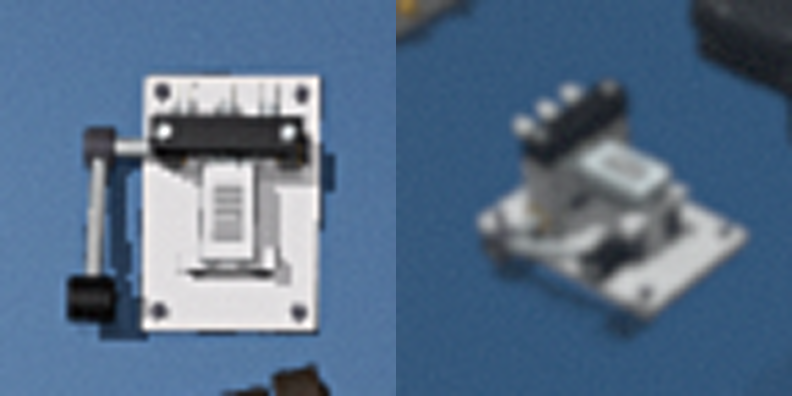

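The chip lies on the rails in the top view, in line, with the block at crop (200–258, 163–260) and the tongue under the header. A quick numeric check of how deep it sits comes next, plus where the knob is.

```bash
python3 - <<'E'
from h import *
np.set_printoptions(precision=1,suppress=True)
t=read_camera("top")
A=lambda p:(214+(p[0]+.5)/5.5-.5,167+(p[1]+.5)/5.5-.5)
print("block rear",onz(t,A((228,260)),60),"sides",onz(t,A((200,220)),60),onz(t,A((258,220)),60))
print("plate x",[onz(t,A((230,v)),8)[0] for v in(76,329)],"y",[onz(t,A((u,300)),8)[1] for u in(142,317)])
print("hdr x",[onz(t,A((230,v)),84)[0] for v in(117,158)],"knob",[onz(t,A(p),z)for p,z in(((67,298),55),((115,298),55),((91,278),60),((91,321),50))])
I=t["image"].mean(2)
for u in (252,255,258): print([(round(onz(t,(u,v),60)[0],1),int(I[v,u])) for v in range(188,222)])
E
```

```text
block rear [506.7 148.5  60. ] sides [527.4 163.7  60. ] [528.1 133.3  60. ]
plate x [np.float64(612.9721371988294), np.float64(474.0650122512957)] y [np.float64(196.49913058510492), np.float64(101.56062619038933)]
hdr x [np.float64(578.6963742655753), np.float64(557.2979318382789)] knob [array([485.1, 232.4,  55. ]), array([485.7, 207.3,  55. ]), array([495.5, 219.7,  60. ]), array([473.7, 219.9,  50. ])]
[(np.float64(581.7), 61), (np.float64(578.8), 51), (np.float64(575.8), 49), (np.float64(572.9), 54), (np.float64(570.0), 56), (np.float64(567.1), 53), (np.float64(564.2), 28), (np.float64(561.2), 72), (np.float64(558.3), 150), (np.float64(555.4), 221), (np.float64(552.5), 228), (np.float64(549.6), 229), (np.float64(546.7), 226), (np.float64(543.8), 207), (np.float64(540.8), 209), (np.float64(537.9), 207), (np.float64(535.0), 211), (np.float64(532.1), 208), (np.float64(529.2), 211), (np.float64(526.3), 210), (np.float64(523.4), 208), (np.float64(520.5), 192), (np.float64(517.6), 193), (np.float64(514.7), 225), (np.float64(511.8), 227), (np.float64(509.0), 223), (np.float64(506.1), 1
[... 1237 characters left out ...]
 (np.float64(561.7), 47), (np.float64(558.7), 157), (np.float64(555.8), 228), (np.float64(552.9), 234), (np.float64(550.0), 228), (np.float64(547.1), 226), (np.float64(544.2), 209), (np.float64(541.3), 211), (np.float64(538.4), 208), (np.float64(535.5), 211), (np.float64(532.5), 207), (np.float64(529.6), 209), (np.float64(526.7), 208), (np.float64(523.8), 211), (np.float64(520.9), 208), (np.float64(518.0), 209), (np.float64(515.2), 226), (np.float64(512.3), 230), (np.float64(509.4), 223), (np.float64(506.5), 129), (np.float64(503.6), 120), (np.float64(500.7), 94), (np.float64(497.8), 152), (np.float64(494.9), 229), (np.float64(492.0), 223), (np.float64(489.2), 222), (np.float64(486.3), 222)]
```

Block rear is at x≈507.6, so the block centre is at ≈532.6, flush with the rail front and consistent with the stop contact. y is about 148.5 against the clamp's 149, so the chip is seated. Now the knob, at about (486, 219.5, 55).

Emit:
{"name": "move_arm", "arguments": {"commands": [[[0.75,0.5,0],0,0],[[0.75,0.5,0],0,0],[[0.75,0.5,0],0,0],[[0.75,0.5,-0.5],0,0],[[0.7,0.3,-0.7],0,0],[[0,0,-0.8],0,0],[[0,0,-0.9],0,0],[[0,0,-0.7],0,0],[[0,0,-0.55],0,0],[[0,0,0],0,0],[[0,0,0],0,0]]}}

```text
t: 12.27
eef_pos: [486.7, 218.8, 225.4]
tcp_rot: [3.141, 0.001, 0.011]
ft_force: [0.2, -0.6, -0.4]
opening: 0.499
grip_force: 0.0
```

Emit:
{"name": "move_arm", "arguments": {"commands": [[[0,0,0],0,-0.5],[[0,0,0],0,-0.5],[[0,0,0],0,-1],[[0,0,0],0,-1],[[0,0,0],0,-1],[[0,0,0],0,-1],[[0,0,0],0,-1],[[0,0,0],0,-1],[[0,0,0],0,-1]]}}

```text
t: 13.02
eef_pos: [485.9, 219.6, 226.7]
tcp_rot: [-3.14, -0.002, 0.012]
ft_force: [-1.5, 9.6, 2.2]
opening: 0.252
grip_force: 30.0
```

Pinched at a 24 mm opening, which matches the knob. Now the arc, the first 30° first.

Emit:
{"name": "move_arm", "arguments": {"commands": [[[0,0.03,0],0,-1],[[0.1,0,0.24],0,-1],[[0.12,0,0.234],0,-1],[[0.14,0,0.22],0,-1],[[0.16,0,0.208],0,-1],[[0.18,0,0.19],0,-1],[[0.19,0,0.18],0,-1],[[0,0,0],0,-1],[[0,0,0],0,-1]]}}

```text
t: 13.77
eef_pos: [512.9, 220.0, 265.0]
tcp_rot: [-3.141, -0.001, 0.011]
ft_force: [0.2, 6.3, -1.0]
opening: 0.248
grip_force: 30.0
```

Emit:
{"name": "move_arm", "arguments": {"commands": [[[0.21,0.02,0.156],0,-1],[[0.22,0,0.144],0,-1],[[0.232,0,0.12],0,-1],[[0.242,0,0.1],0,-1],[[0.25,0,0.077],0,-1],[[0.255,0,0.058],0,-1],[[0.26,0,0.033],0,-1],[[0.26,0,0.013],0,-1],[[0,0,0],0,-1],[[0,0,0],0,-1]]}}

```text
t: 14.6
eef_pos: [570.7, 220.6, 286.1]
tcp_rot: [-3.141, 0.0, 0.011]
ft_force: [-3.0, 6.8, 1.0]
opening: 0.247
grip_force: 30.0
```

```bash
python3 - <<'E'
from h import *
s=read_camera("side");t=read_camera("top");e=env.state();print(e["eef_pos"],e["ft_force"])
f=lambda c,u,v:cv2.resize(c["image"][v-36:v+36,u-36:u+36,::-1],None,fx=5.5,fy=5.5,interpolation=cv2.INTER_CUBIC)
cv2.imwrite("pics/up.png",np.hstack([f(t,250,203),f(s,256,220)]))
for nm,X in(("knob",[570.5,219.5,114]),("pivot",[570.5,219.5,24])): print(nm,proj(s,X))
E
```

```text
[570.44636215 220.60466826 286.10770506] [-3.57269156  6.04341248  1.00255807]
knob [237.46481377 211.03138104]
pivot [238.87727112 232.76047894]
```

View pics/up.png

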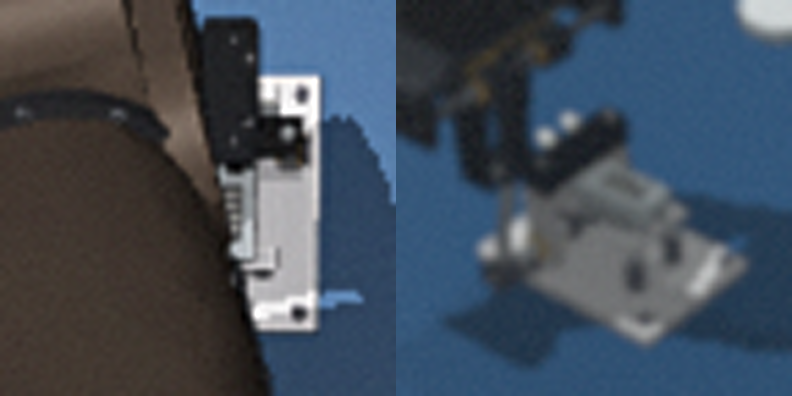

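The side view shows the lever nearly upright, with its bar at crop x≈507. The chip is still on the bed, lifted. I'll check the bar's tilt numerically and wait through the hold time.

```bash
python3 - <<'E'
from h import *
np.set_printoptions(precision=1,suppress=True)
s=read_camera("side");I=s["image"].mean(2)
for v in range(210,228): print(v,I[v,233:250].astype(int))
for th in(-.15,0,.15):
  print(th,[np.round(proj(s,[571+h*np.sin(th),219.5,24+h*np.cos(th)]),1).tolist() for h in(25,70)])
E
```

```text
210 [ 34  36  34  47  56  49  37  32  37  34  38  52  81 105 113  87  53]
211 [32 34 34 32 42 42 32 33 34 36 35 43 59 65 62 48 38]
212 [33 31 28 37 37 37 34 33 39 33 34 37 47 54 44 36 28]
213 [31 36 32 33 41 52 50 39 29 35 36 35 51 57 52 34 33]
214 [36 32 30 37 51 62 58 43 32 36 27 29 44 51 41 37 31]
215 [35 26 33 40 53 62 59 39 36 31 34 36 37 39 39 34 30]
216 [44 35 29 38 45 51 49 46 47 40 39 35 28 30 25 26 33]
217 [65 51 42 37 43 52 53 58 62 64 56 48 37 34 29 34 46]
218 [82 74 65 55 59 66 74 73 75 84 80 69 51 42 38 49 64]
219 [86 85 78 76 73 77 83 79 82 85 93 87 73 63 56 67 81]
220 [87 86 88 84 83 82 83 83 84 86 93 91 88 83 79 84 90]
221 [88 91 88 88 86 85 83 82 80 87 92 93 91 92 90 92 91]
222 [ 88  86  85  84  85  83  83  79  90  98 106  97  93  94  93  93  85]
223 [ 86  87  89  85  85  84  81  82 107 132 129 111  93  93  93  92  88]
224 [ 90  86  87  87  85  82  79  98 135 163 152 116  97  95  93  93  95]
225 [ 87  85  85  87  86  84  82 108 156 180 159 120  93  91  91  95  97]
226 [ 85  84  88  97  99  91  86 117 168 187 159 116  90  90  93  93  92]
227 [ 84  92 108 125 129 106  87 117 171 183 155 110  87  84  87  91  93]
-0.15 [[239.2, 227.3], [240.0, 217.3]]
0 [[238.4, 226.8], [237.7, 215.9]]
0.15 [[237.6, 226.4], [235.4, 214.9]]
```

Emit:
{"name": "move_arm", "arguments": {"commands": [[[0,0,0],0,-1],[[0,0,0],0,-1],[[0,0,0],0,-1],[[0,0,0],0,-1],[[0,0,0],0,-1],[[0,0,0],0,-1],[[0,0,0],0,-1],[[0,0,0],0,-1]]}}

```text
t: 15.42
eef_pos: [570.4, 220.6, 286.1]
tcp_rot: [-3.141, 0.001, 0.012]
ft_force: [-3.5, 6.0, 0.6]
opening: 0.247
grip_force: 30.0
```

```bash
python3 - <<'E'
from h import *
s=read_camera("side")
cv2.imwrite("pics/z.png",cv2.resize(s["image"][200:244,222:276,::-1],None,fx=13,fy=13,interpolation=cv2.INTER_CUBIC))
E
```

```text
(no output)
```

View pics/z.png

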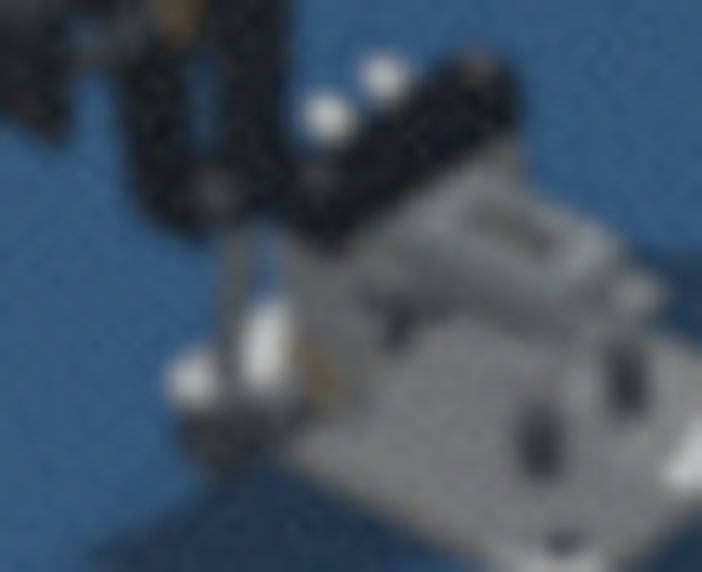

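The bar leans slightly short of upright, by roughly 0.05–0.1 rad. Moving 5 mm further centres it within tolerance.

Emit:
{"name": "move_arm", "arguments": {"commands": [[[0.06,0,0],0,-1],[[0.06,0,0],0,-1],[[0.05,0,0],0,-1],[[0,0,0],0,-1],[[0,0,0],0,-1],[[0,0,0],0,-1],[[0,0,0],0,-1],[[0,0,0],0,-1],[[0,0,0],0,-1],[[0,0,0],0,-1],[[0,0,0],0,-1],[[0,0,0],0,-1]]}}

```text
t: 16.47
eef_pos: [575.3, 220.7, 286.2]
tcp_rot: [-3.141, 0.001, 0.012]
ft_force: [-4.7, 7.0, 1.5]
opening: 0.25
grip_force: 30.0
```

```bash
python3 - <<'E'
from h import *
for k in range(6):
    read_camera("side");e=env.state();print(np.round(e["ft_force"],1),np.round(e["eef_pos"],1))
# bar column by row
s=read_camera("side");I=cv2.resize(s["image"][200:244,222:276].mean(2),None,fx=13,fy=13,interpolation=cv2.INTER_CUBIC)
cv2.imwrite("pics/z2.png",cv2.resize(s["image"][200:244,222:276,::-1],None,fx=13,fy=13,interpolation=cv2.INTER_CUBIC))
E
```

```text
[-5.6  6.4  3.1] [575.3 220.7 286.2]
[-4.9  6.   2.2] [575.4 220.6 286.2]
[-5.   6.1  2. ] [575.4 220.6 286.2]
[-5.   6.3  2.4] [575.4 220.7 286.2]
[-5.4  6.   2.5] [575.3 220.6 286.2]
[-5.8  6.8  2.7] [575.4 220.7 286.2]
```

View pics/z2.png

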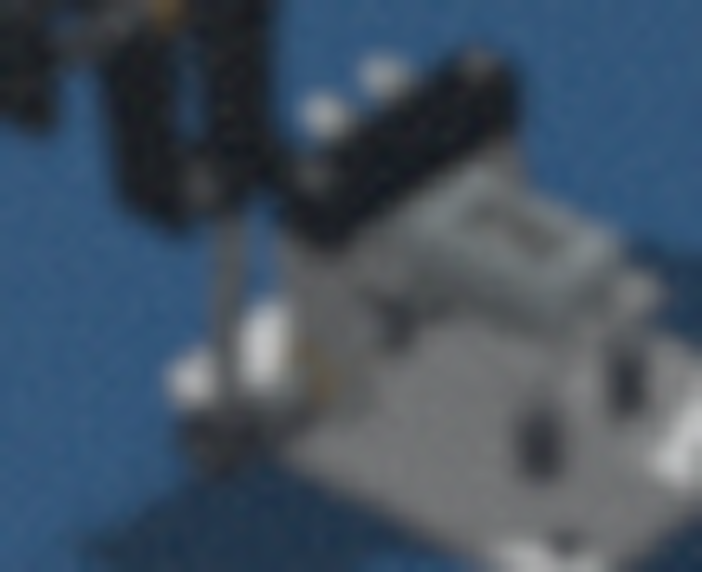

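The lever is still and close to upright: the bar's tilt suggests −0.06 rad and the geometry +0.05. The chip is raised and in line. I'll hand in.

```bash
python3 -c "
from h import *
print(env.job_done())"
```

```text
the job is handed in; nothing more can be done
None
```

I seated the chip against the end stop and let it go, then swung the lever up to within about 0.06 rad of upright and handed the job in while holding it there. The hand-in gave no verdict, and I could not measure the chip's force on the seal directly.

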